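# Unlatch the trimmings tote and hold its sprung gate wide open

### The job

Open the blue tote of trimmings for the person at the table: with its gate still shut, squeeze the red catch fully home first, and after that the yellow one. Then take the black post on the white gate, swing the gate towards the robot past its detent until it stands wide open, about square to the tote's front, and finish still holding it there, because its spring pulls it back if you let go. Leave the thread cone, button jar and pin tin where they stand.

Things in the scene. Friction and masses are not known exactly. Their poses are not given: they have to be found in the camera images.
- tote: open-topped blue tote, fixed, 320 mm wide (y), 220 mm deep (x). Origin: middle of its front face, on the table; x points into the tote, y along the front towards the gate hinge, z up. A white gate (250 x 100 x 10 mm) closes the front; over it a rail (x 0 to 24 mm, top 135 mm above the table) carries the catches. A steel sill 8 mm high reaches 88 mm out in front of the hinge end
- red_catch: red squeeze catch on the tote's front rail, 90 mm left or right of its middle (they swap sides). Origin: on the rail, centre of the black base plate (24 x 72 x 6 mm), 135 mm above the table; axes as the tote's. Two red tabs face each other along y: each 24 mm (x) by 12 mm thick (y), 6 to 40 mm above the origin; 56 mm over their outer faces at rest, 36 mm squeezed home
- yellow_catch: yellow squeeze catch on the tote's front rail, 90 mm left or right of its middle (they swap sides). Origin: on the rail, centre of the black base plate (24 x 72 x 6 mm), 135 mm above the table; axes as the tote's. Two yellow tabs face each other along y: each 24 mm (x) by 12 mm thick (y), 6 to 40 mm above the origin; 56 mm over their outer faces at rest, 36 mm squeezed home
- red_tab (a joint): travel (m) of each tab of the red catch: 0 = out, 0.010 = squeezed fully home. The two tabs move together, with about 6 N in all, and stay where left (no spring). A steel tongue in front of the -y tab blocks the gate until the tabs are 7 mm in
- yellow_tab (a joint): travel (m) of each tab of the yellow catch: 0 = out, 0.010 = squeezed fully home. The two tabs move together, with about 6 N in all, and stay where left (no spring). A steel tongue in front of the -y tab blocks the gate until the tabs are 7 mm in
- gate (a joint): gate angle (rad) about its upright hinge: 0 shut, grows as the free end swings out to the robot (clockwise from above); stop at 1.6. A spring pulls it shut, 0.3 N m per rad (3 N at the post when wide). A sprung ball in the sill (detent) resists at 0.57 to 0.7 rad, about 6 N more at the post; let go beyond, the gate falls back to rest on it at about 0.8
- gate_hinge (a point): point on the gate's upright hinge line at table height, 130 mm along the tote's y from its origin and 7 mm in front of its front face; axes as the tote's, fixed
- gate_post (a point): point on the axis of the black upright post, the gate's handle, 165 mm above the table: a round rod 20 mm across, from 50 to 190 mm above the table, 38 mm in front of the gate's mid-plane and 130 mm from the hinge along the gate. Axes turn with the gate (x from post to gate, y along the gate to the hinge)
- thread_cone: loose green cone of thread on a brown core, 64 mm across the foot, 95 mm high, standing in front of the tote beyond the gate's free end; origin under its centre. To be left alone
- button_jar: loose amber jar with white lid, 64 mm across, 85 mm high, standing beside the tote's hinge side; origin under its centre. To be left alone
- pin_tin: loose flat steel tin with a blue pin cushion, 72 mm across, 34 mm high, beside the tote's free-end side; origin under its centre. To be left alone

How it is judged (in metres and radians):
On the way, in this order (a step that is already met when the one before it is completed fails the run):
1. the red catch is squeezed home while the yellow one is still out and the gate shut (value of joint red_tab above 0.008 m and value of joint yellow_tab below 0.004 m and value of joint gate below 0.08 rad), for 0.2 s.
2. the yellow catch is squeezed home too, the gate still shut (value of joint each of red_tab, yellow_tab above 0.008 m and value of joint gate below 0.08 rad), for 0.2 s.
3. the gate is swung past its detent (value of joint gate above 0.95 rad), for 0.1 s.
At the end, for the whole second after the job is handed in: the gate is held still by the fingers (contact force above 1 N) more than 1.2 rad open, both catches squeezed at least 8 of their 10 mm, and the thread cone, button jar and pin tin upright and within 30 mm of where they stood (value of joint gate above 1.2 rad and velocity of joint gate between -0.15 and 0.15 rad/s and contact force between the fingers and tote above 1 N and value of joint each of red_tab, yellow_tab above 0.008 m and distance of each of thread_cone, button_jar, pin_tin from where it was at the start of the episode below 0.03 m and angle between each of thread_cone, button_jar, pin_tin's own z axis and vertical below 0.3 rad); the arm keeps its last pose, push and grip.
It fails at once if the thread cone is knocked over or pushed more than 30 mm (distance of thread_cone from where it was at the start of the episode above 0.03 m or angle between thread_cone's own z axis and vertical above 0.3 rad).
It fails at once if the button jar is knocked over or pushed more than 30 mm (distance of button_jar from where it was at the start of the episode above 0.03 m or angle between button_jar's own z axis and vertical above 0.3 rad).
It fails at once if the pin tin is knocked over or pushed more than 30 mm (distance of pin_tin from where it was at the start of the episode above 0.03 m or angle between pin_tin's own z axis and vertical above 0.3 rad).
It also fails if it takes over 53 s, if anything falls off the work surface, if the arm or the gripper's body presses on something with over 40 N, if the wrist force passes 120 N, or if a joint passes its speed limit or range.

### The arm

A 6-joint arm with a two-finger parallel gripper is mounted at the origin on the work surface. World frame = base frame: x ahead of the robot, y to its left, z up, the work surface at z = 0. Lengths are in mm, angles in rad, forces in N, time in s.
With the tool pointing down it reaches from about 150 to 775 mm from the base axis. Payload 6.1 kg.
Tool frame: the origin (TCP) lies at the very end of the fingers, on their centre line; the grasp point (between the pads) lies 19 mm behind it; z points along the fingers, x is the direction in which the jaws open and shut, and the axes are right-handed (so a half turn about z gives the same grasp; the last joint's range is limited). The gripper opens to 85 mm and grips with 20 to 120 N. Pads are 22 mm wide; open, the fingers measure 114 mm over their backs; the gripper's body (76 mm by 85 mm) begins 54 mm behind the grasp point. The pads swing forward as they close: fully open they stand 13 mm farther back than shut.
Start: joints at [1.153, 0.126, -0.04, 1.405, 0, 1.571], TCP at [213.011, 479.828, 231.295] pointing down, gripper open.
Joint ranges: [-2.72, 2.72], [-0.95, 1.95], [-1.27, 1.35], [-1.78, 2.02], [-1.46, 1.47], [-3.14, 3.14]. Speed limits (rad/s): [2.39, 2.39, 3.01, 3.14, 3.14, 3.14].

### API

Orientations are given as a rotation vector (axis times angle).
In Python, from plant import arm gives the robot as it stands. The module is installed in compiled form; this text tells all that it offers.
- The arm moves only by the tool jog_arm, never from a script. Its argument "deltas" is a list of rows, each an object with "hand": the closure, from -1 (fully open) to 1 (shut), so that 0 is half open; "linear": the shift along the tool's x, y, z in cm, a list of three; "twist": the turn about the tool's z in degrees. A call has 1 to 20 rows; each row is the pose to reach, as a shift and turn from the pose commanded when the call began, along the tool's axes at that moment; what a row does not reach only later rows make up. A row lasts 1/12 s, in which the tool goes at most 41.7 mm and 7.16 degrees, less where a joint would pass 70% of its speed; a pose out of reach is approached as far as the arm can. A call with a gripper value outside its range is refused whole. The fingers move at their own pace and stop on an object; "grip_force" is the grip in N (left out, the last holds). Time passes only in rows, so rows that repeat a pose let the fingers close. It gives the time, the measured TCP pose, the force and the opening at its end, in the units of the state.
- arm.observe(): the state, without advancing time (a new reading comes with each control period).
- arm.read_camera(name): name is "scene" or "top" or "wrist"; returns a dict with "frame" (420x560x3 uint8, red, green, blue), "K" (3x3 intrinsics, pixels), "eye" and "orientation" of the camera in the world; the wrist camera has in their place "mount" (4x4, takes a point from camera to tool coordinates, whose origin is the TCP and whose axes are the tool frame's). Camera axes: x right, y down, z forward; pixel columns grow to the right and rows downward; lengths in mm; the calibration is good to about 2 mm. A picture is of the moment at which its call begins: read the wrist's pose just before it. There is no depth.
- arm.hand_in(): hands the job in, once; it reports no verdict.
The state is a dict: "time_s": time; "joint_pos": joint angles; "qvel": joint speeds; "joint_efforts": joint torques, N m; "position": TCP position; "tcp_rot": TCP orientation; "ft_force": force on the tool from outside, world axes, zero at the start; "wrist_torque": the same for the moment, N m; "opening": finger opening in mm.
Only numpy, scipy, OpenCV 4.12 (cv2) and the standard library are available. Lean on these libraries where they do the work, as an engineer would, in place of code of your own. Each camera call takes 0.05 s, during which the arm holds its last target.

## Working session

There is one attempt and no reset: what is moved stays moved. The work goes in short steps, Python scripts to look and compute and a tool call to move; the robot and the scene stay as the last step left them, time stands still between calls to the robot, and variables do not carry over. Pictures are saved under pics/ and viewed, and the job is handed in when it is done.

Besides the shell and the picture viewer there is one more tool, called after "Emit:" by a JSON object that holds its "op" and its "data", one argument or row to a line. jog_arm: Moves the arm, as the interface text tells. Its arguments: {"type":"object","properties":{"deltas":{"type":"array"},"grip_force":{"type":"number"}},"required":["deltas"]}

```bash
mkdir -p pics
cat > h.py <<'E'
import numpy as np,cv2
from plant import arm
from scipy.spatial.transform import Rotation as R
def snap(n,f):
    c=arm.read_camera(n); cv2.imwrite('pics/'+f,c['frame'][:,:,::-1]); return c
E
python3 - <<'E'
from h import *
o=arm.observe(); print(o)
for n in ('scene','top','wrist'):
    c=snap(n,n+'0.png'); print({k:v for k,v in c.items() if k!='frame'})
    import pickle; pickle.dump(c,open(n+'.pkl','wb'))
E
```

```text
{'time_s': 0.0, 'joint_pos': array([ 1.15297674e+00,  1.26391378e-01, -4.06394743e-02,  1.40538424e+00,
       -1.63801225e-05,  1.57077469e+00]), 'qvel': array([ 0.00088593,  0.00101241, -0.00097863, -0.00041732, -0.00071322,
        0.00157451]), 'joint_efforts': array([ 8.28908887e-04, -4.35915756e+01,  3.52925205e+01,  1.73480163e-02,
        8.04256229e-05,  5.63009905e-07]), 'position': array([212.86492763, 479.45695025, 230.5080901 ]), 'tcp_rot': array([ 2.63308418e+00,  1.71196910e+00, -2.11718508e-03]), 'ft_force': array([-0.11370496,  0.54476016, -0.5726694 ]), 'wrist_torque': array([0.0206618 , 0.00795964, 0.06070012]), 'opening': 85.51513184100885}
{'K': array([[386.34936202,   0.        , 283.71865065],
       [  0.        , 386.34936202, 210.62498688],
       [  0.        ,   0.        ,   1.        ]]), 'eye': array([1092.9595822 , -176.10343721,  864.70992574]), 'orientation': array([-2.08683591, -1.4996472 ,  0.48761592])}
{'K': array([[449.31550283,   0.        , 280.15395   ],
       [  0.        , 449.31550283, 215.6419812 ],
       [  0.        ,   0.        ,   1.        ]]), 'eye': array([ 462.20512112,   17.17338868, 1048.19761835]), 'orientation': array([-2.12407838,  2.17002655, -0.13499932])}
{'K': array([[325.27414453,   0.        , 280.58995563],
       [  0.        , 325.27414453, 211.51345098],
       [  0.        ,   0.        ,   1.        ]]), 'mount': array([[ 9.99999591e-01,  3.91985476e-04,  8.15426836e-04,
         3.50951951e-03],
       [-6.35821004e-04,  9.45662824e-01,  3.25148302e-01,
        -8.26788546e+01],
       [-6.43665433e-04, -3.25148687e-01,  9.45662687e-01,
        -1.43247570e+02],
       [ 0.00000000e+00,  0.00000000e+00,  0.00000000e+00,
         1.00000000e+00]])}
```

View pics/scene0.png

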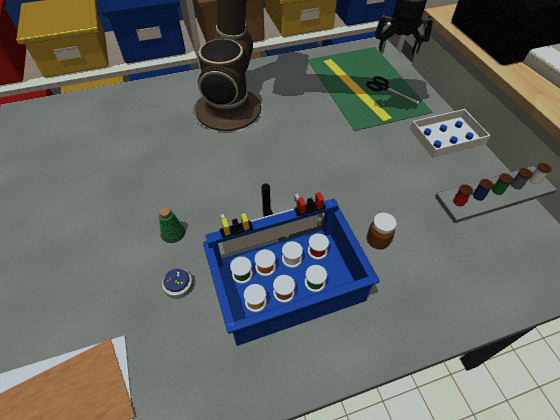

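View pics/top0.png

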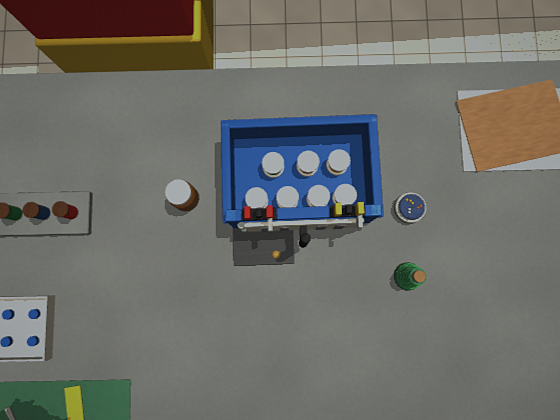

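The top view shows the tote front around v≈215–225, with red on the +y side (u≈258), yellow at u≈348 and the post at about (305,240). I'll enlarge it to measure.

Run:
```python
import cv2
a=cv2.imread('pics/top0.png')
cv2.imwrite('pics/topc.png',cv2.resize(a[190:270,215:390],None,fx=4.5,fy=4.5,interpolation=cv2.INTER_CUBIC))
b=cv2.imread('pics/scene0.png')
cv2.imwrite('pics/scenec.png',cv2.resize(b[175:275,195:345],None,fx=5,fy=5,interpolation=cv2.INTER_CUBIC))
```

```text
(no output)
```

View pics/topc.png

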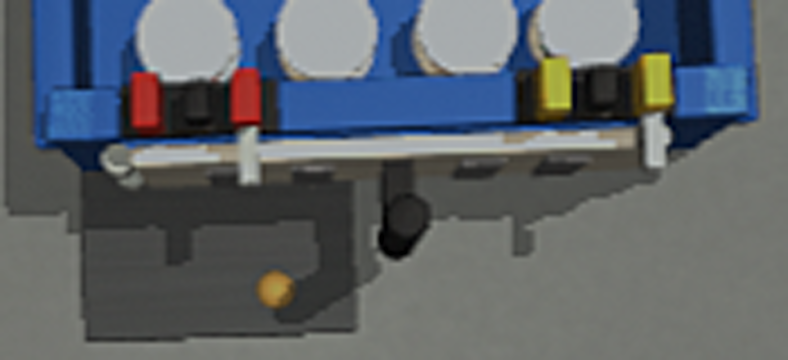

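View pics/scenec.png

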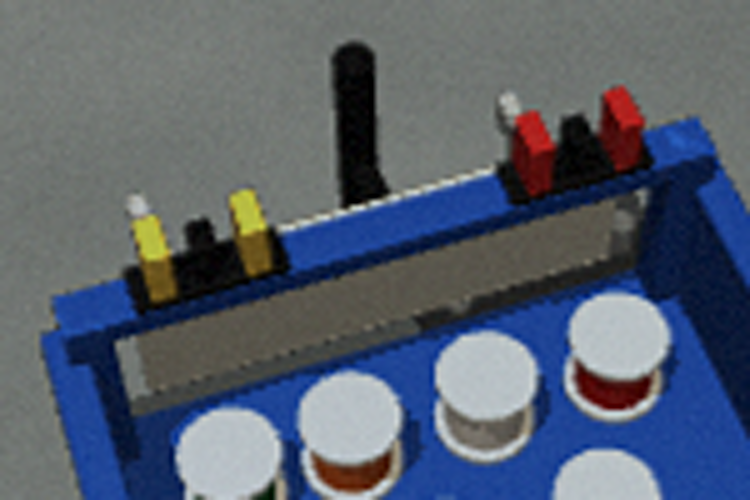

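```bash
cat > fit.py <<'E'
from h import *
import pickle
from scipy.optimize import least_squares
P=np.array([[12,112,175],[12,68,175],[12,-68,175],[12,-112,175],[-45,0,190]],float)
uvt=np.array([[144,100],[245,94],[555,82],[656,79],[410,212]])/4.5+[215,190]-.4
uvs=np.array([[621,98],[533,124],[244,198],[149,228],[352,53]])/5+[195,175]-.4
def proj(c,X):
    p=R.from_rotvec(c['orientation']).inv().apply(X-c['eye']); q=p@c['K'].T; return q[:,:2]/q[:,2:]
t=pickle.load(open('top.pkl','rb'));s=pickle.load(open('scene.pkl','rb'))
def W(q,X): return R.from_euler('z',q[2]).apply(X)+[q[0],q[1],0]
f=lambda q:np.r_[(proj(t,W(q,P))-uvt).ravel(),(proj(s,W(q,P))-uvs).ravel()]
if __name__=='__main__':
    r=least_squares(f,[470,0,0],x_scale=[10,10,.05]);print(r.x,r.fun.reshape(-1,2).round(2))
    for X in [[12,90,135],[12,-90,135],[-45,0,165],[-7,130,0]]: print(W(r.x,np.array([X],float)))
E
python3 fit.py
```

```text
[ 5.79213894e+02 -2.25754573e+01  1.62337673e-02] [[ 0.17  0.24]
 [ 0.09  0.72]
 [ 0.44  0.75]
 [ 0.41  0.56]
 [-0.34  1.47]
 [ 0.55  0.96]
 [ 0.35  0.7 ]
 [ 0.7   1.83]
 [ 0.28  1.22]
 [ 0.22  0.11]]
[[589.75133759  67.60748057 135.        ]]
[[ 592.67328737 -112.36880178  135.        ]]
[[534.21982307 -23.3059447  165.        ]]
[[570.10451895 107.29378195   0.        ]]
```

```bash
cat >> h.py <<'E'
def to(p,xang):
    """print tool-axis shift (cm) and twist (deg) from measured pose to TCP p, tool x at world angle xang deg"""
    o=arm.observe(); Rm=R.from_rotvec(o['tcp_rot']).as_matrix()
    d=Rm.T@(np.array(p,float)-o['position'])/10
    a=np.degrees(np.arctan2(Rm[1,0],Rm[0,0])); tw=-((xang-a+90)%180-90)
    print('linear',d.round(2),'twist',round(tw,2),'| xang',a.round(2),'tilt z',Rm[:,2].round(3),'pos',o['position'].round(1),'t',o['time_s'],'j',o['joint_pos'].round(3),'F',o['ft_force'].round(1),'op',round(o['opening'],1))
E
python3 -c "
from h import *
to([590,67.6,250],90.93)"
```

```text
linear [-22.35  51.18  -1.9 ] twist -24.87 | xang 66.06 tilt z [-0.    -0.001 -1.   ] pos [212.9 479.5 230.7] t 0.15 j [ 1.153  0.126 -0.04   1.405 -0.     1.571] F [-0.6  0.9 -0.3] op 85.5
```

Emit:
{"op": "jog_arm", "data": {
  "deltas": [
    {"hand": -1, "linear": [0, 0, -1.9], "twist": 0},
    {"hand": -1, "linear": [-4.5, 10.2, -1.9], "twist": -6},
    {"hand": -1, "linear": [-9, 20.5, -1.9], "twist": -12},
    {"hand": -1, "linear": [-13.5, 30.7, -1.9], "twist": -18},
    {"hand": -1, "linear": [-18, 41, -1.9], "twist": -24.9},
    {"hand": -1, "linear": [-22.4, 51.2, -1.9], "twist": -24.9},
    {"hand": -1, "linear": [-22.4, 51.2, -1.9], "twist": -24.9},
    {"hand": -1, "linear": [-22.4, 51.2, -1.9], "twist": -24.9},
    {"hand": -1, "linear": [-22.4, 51.2, -1.9], "twist": -24.9},
    {"hand": -1, "linear": [-22.4, 51.2, -1.9], "twist": -24.9},
    {"hand": -1, "linear": [-22.4, 51.2, -1.9], "twist": -24.9},
    {"hand": -1, "linear": [-22.4, 51.2, -1.9], "twist": -24.9},
    {"hand": -1, "linear": [-22.4, 51.2, -1.9], "twist": -24.9},
    {"hand": -1, "linear": [-22.4, 51.2, -1.9], "twist": -24.9},
    {"hand": -1, "linear": [-22.4, 51.2, -1.9], "twist": -24.9},
    {"hand": -1, "linear": [-22.4, 51.2, -1.9], "twist": -24.9},
    {"hand": -1, "linear": [-22.4, 51.2, -1.9], "twist": -24.9},
    {"hand": -1, "linear": [-22.4, 51.2, -1.9], "twist": -24.9}
  ],
  "grip_force": 25
}}

```text
time_s: 1.65
position: [589.6, 67.6, 249.9]
tcp_rot: [-2.202, -2.239, 0.001]
ft_force: [0.1, 0.1, -1.0]
opening: 85.3
```

Run:
```python
from h import *; import pickle
to([590,67.6,147],90.93)
o=arm.observe()
c=snap('wrist','w1.png'); c['o']=o; pickle.dump(c,open('w1.pkl','wb'))
cv2.imwrite('pics/w1b.png',cv2.resize(c['frame'][:,:,::-1],None,fx=1.42,fy=1.42))
```

```text
linear [-1.000e-02  5.000e-02  1.029e+01] twist 0.03 | xang 90.96 tilt z [-0.001  0.    -1.   ] pos [589.6  67.6 249.9] t 1.65 j [0.114 0.261 0.166 1.477 0.    0.097] F [ 0.1  0.1 -1. ] op 85.3
```

View pics/w1b.png

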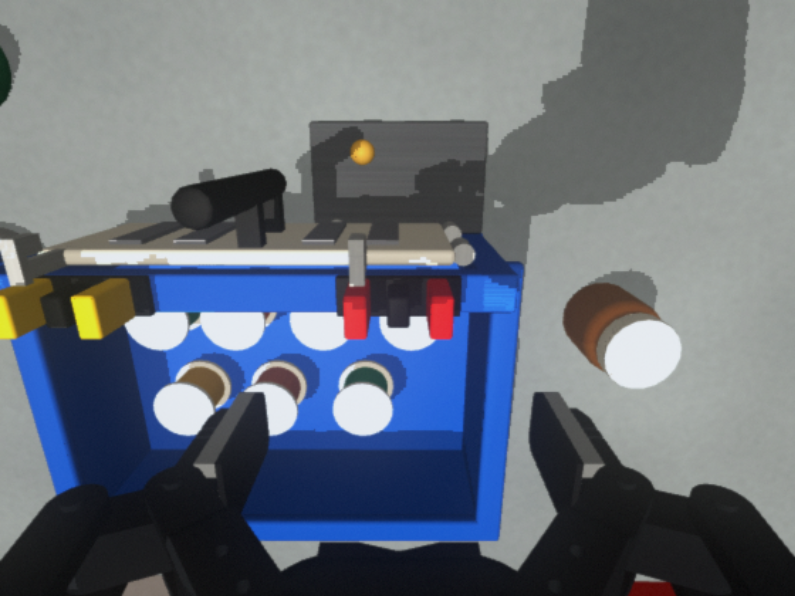

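Run:
```python
from fit import *
w=pickle.load(open('w1.pkl','rb'));o=w['o']
T=np.eye(4);T[:3,:3]=R.from_rotvec(o['tcp_rot']).as_matrix();T[:3,3]=o['position'];T=T@w['mount']
w2={'eye':T[:3,3],'orientation':R.from_matrix(T[:3,:3]).as_rotvec(),'K':w['K']}
r=least_squares(f,[470,0,0],x_scale=[10,10,.05]).x
Q=np.array([[x,y,175] for y in(118,106,74,62,-62,-74) for x in(0,24)]+[[-45,0,190]],float)
print((proj(w2,W(r,Q))*1.42).round(0).tolist())
c=w['frame'][180:250,110:370,::-1]; cv2.imwrite('pics/w1c.png',cv2.resize(c,None,fx=3,fy=3,interpolation=cv2.INTER_CUBIC))
# solve incl. wrist
uvw=np.array([[442,325],[356,326]])/1.42  # approx
Pw=np.array([[12,112,175],[12,68,175]],float)
print(proj(w2,W(r,Pw))*1.42)
```

```text
[[455.0, 293.0], [453.0, 337.0], [431.0, 293.0], [430.0, 337.0], [367.0, 293.0], [368.0, 337.0], [343.0, 293.0], [344.0, 337.0], [93.0, 292.0], [103.0, 337.0], [69.0, 292.0], [79.0, 337.0], [192.0, 205.0]]
[[442.50781326 315.28264187]
 [355.4027763  315.21956214]]
```

View pics/w1c.png

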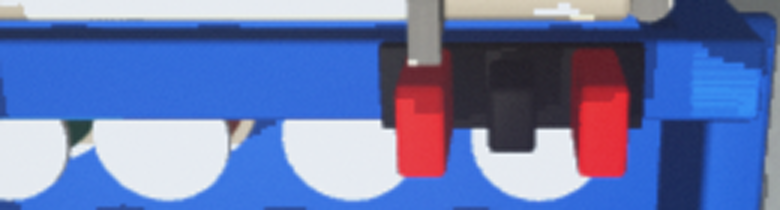

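Emit:
{"op": "jog_arm", "data": {
  "deltas": [
    {"hand": -1, "linear": [0, 0.1, 3.5], "twist": 0},
    {"hand": -1, "linear": [0, 0.1, 7], "twist": 0},
    {"hand": -1, "linear": [0, 0.1, 10.3], "twist": 0},
    {"hand": -1, "linear": [0, 0.1, 10.3], "twist": 0},
    {"hand": -1, "linear": [0, 0.1, 10.3], "twist": 0}
  ],
  "grip_force": 25
}}

```text
time_s: 2.12
position: [589.1, 68.3, 146.6]
tcp_rot: [-2.199, -2.24, 0.004]
ft_force: [1.3, -0.4, 0.5]
opening: 85.4
```

Emit:
{"op": "jog_arm", "data": {
  "deltas": [
    {"hand": 0.1, "linear": [0, 0, 0], "twist": 0},
    {"hand": 0.3, "linear": [0, 0, 0], "twist": 0},
    {"hand": 0.6, "linear": [0, 0, 0], "twist": 0},
    {"hand": 1, "linear": [0, 0, 0], "twist": 0},
    {"hand": 1, "linear": [0, 0, 0], "twist": 0},
    {"hand": 1, "linear": [0, 0, 0], "twist": 0},
    {"hand": 1, "linear": [0, 0, 0], "twist": 0},
    {"hand": 1, "linear": [0, 0, 0], "twist": 0},
    {"hand": 1, "linear": [0, 0, 0], "twist": 0},
    {"hand": 1, "linear": [0, 0, 0], "twist": 0},
    {"hand": 1, "linear": [0, 0, 0], "twist": 0},
    {"hand": 1, "linear": [0, 0, 0], "twist": 0}
  ],
  "grip_force": 25
}}

```text
time_s: 3.12
position: [592.9, 67.4, 150.9]
tcp_rot: [2.2, 2.237, 0.007]
ft_force: [-0.8, 0.2, 8.7]
opening: 34.7
```

Emit:
{"op": "jog_arm", "data": {
  "deltas": [
    {"hand": 1, "linear": [0, 0, -0.3], "twist": 0},
    {"hand": 1, "linear": [0, 0, -0.3], "twist": 0},
    {"hand": 1, "linear": [0, 0, -0.3], "twist": 0},
    {"hand": 1, "linear": [0, 0, -0.3], "twist": 0}
  ]
}}

```text
time_s: 3.45
position: [592.7, 67.4, 151.2]
tcp_rot: [2.201, 2.238, 0.004]
ft_force: [5.9, -0.2, -4.1]
opening: 34.1
```

Run:
```python
from h import *
to([592.7,-112.4,250],90.93)
c=snap('top','t2.png'); f=c['frame'][190:270,215:390,::-1]
cv2.imwrite('pics/t2c.png',cv2.resize(f,None,fx=4.5,fy=4.5,interpolation=cv2.INTER_CUBIC))
c=snap('scene','s2.png'); f=c['frame'][145:275,195:345,::-1]
cv2.imwrite('pics/s2c.png',cv2.resize(f,None,fx=4.5,fy=4.5,interpolation=cv2.INTER_CUBIC))
```

```text
linear [-17.98  -0.27  -9.89] twist 0.02 | xang 90.95 tilt z [ 0.003  0.    -1.   ] pos [592.7  67.4 151.2] t 3.45 j [ 0.113  0.268 -0.04   1.259 -0.     0.097] F [ 5.9 -0.2 -4.1] op 34.1
```

View pics/s2c.png

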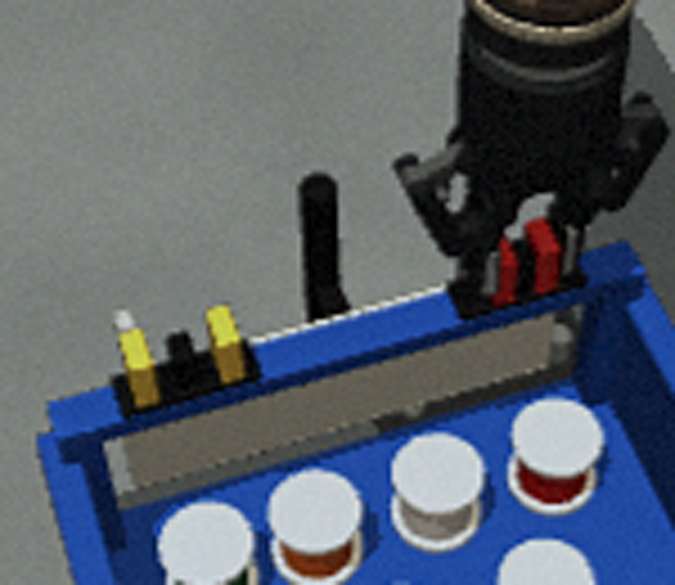

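The scene view shows both red tabs squeezed in at about (505–545, 260), with the yellow tabs still out and the gate shut. Next I'll open, rise and move to yellow.

Emit:
{"op": "jog_arm", "data": {
  "deltas": [
    {"hand": 0, "linear": [0, 0, 0], "twist": 0},
    {"hand": -1, "linear": [0, 0, 0], "twist": 0},
    {"hand": -1, "linear": [0, 0, 0], "twist": 0},
    {"hand": -1, "linear": [0, 0, 0], "twist": 0},
    {"hand": -1, "linear": [0, 0, 0], "twist": 0},
    {"hand": -1, "linear": [0, 0, 0], "twist": 0},
    {"hand": -1, "linear": [0, 0, 0], "twist": 0},
    {"hand": -1, "linear": [0, 0, 0], "twist": 0},
    {"hand": -1, "linear": [0, 0, -4], "twist": 0},
    {"hand": -1, "linear": [0, 0, -8], "twist": 0},
    {"hand": -1, "linear": [0, 0, -8], "twist": 0},
    {"hand": -1, "linear": [0, 0, -8], "twist": 0}
  ]
}}

```text
time_s: 4.55
position: [592.4, 67.5, 233.3]
tcp_rot: [2.2, 2.238, 0.007]
ft_force: [0.5, 0.6, -0.9]
opening: 85.4
```

Run:
```python
from h import *
to([592.7,-112.4,230],90.93)
```

```text
linear [-17.99  -0.28   0.32] twist 0.03 | xang 90.96 tilt z [ 0.005  0.001 -1.   ] pos [592.4  67.5 233.3] t 4.55 j [0.113 0.259 0.127 1.434 0.    0.097] F [ 0.5  0.6 -0.9] op 85.4
```

Emit:
{"op": "jog_arm", "data": {
  "deltas": [
    {"hand": -1, "linear": [-4, 0, 0], "twist": 0},
    {"hand": -1, "linear": [-8, -0.1, 0], "twist": 0},
    {"hand": -1, "linear": [-12, -0.2, 0], "twist": 0},
    {"hand": -1, "linear": [-16, -0.2, 0], "twist": 0},
    {"hand": -1, "linear": [-18, -0.2, 0], "twist": 0},
    {"hand": -1, "linear": [-18, -0.2, 0], "twist": 0},
    {"hand": -1, "linear": [-18, -0.2, 0], "twist": 0}
  ]
}}

```text
time_s: 5.13
position: [591.5, -113.6, 228.9]
tcp_rot: [-2.204, -2.236, 0.001]
ft_force: [-0.6, 0.1, -0.2]
opening: 85.6
```

Run:
```python
from h import *; import pickle
to([593,-112.4,150],90.93)
o=arm.observe()
c=snap('wrist','w2.png')
cv2.imwrite('pics/w2b.png',cv2.resize(c['frame'][:,:,::-1],None,fx=1.42,fy=1.42))
```

```text
linear [0.11 0.17 7.89] twist -0.11 | xang 90.82 tilt z [-0.002  0.001 -1.   ] pos [ 591.5 -113.6  228.9] t 5.1333 j [-0.19   0.277  0.142  1.437  0.    -0.204] F [-0.6  0.1 -0.2] op 85.6
```

View pics/w2b.png

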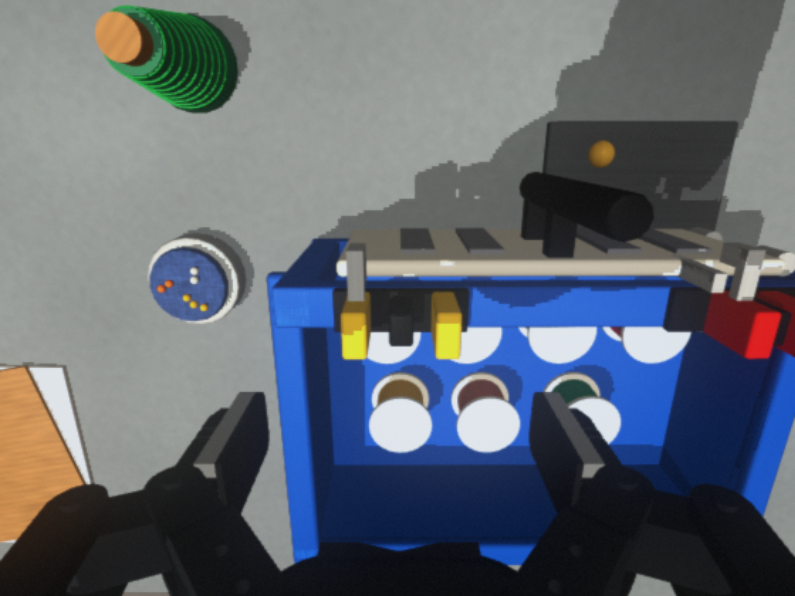

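Yellow's tabs are centred between the fingers (u≈355 and 447), and red is seen closed at right. I'll descend and squeeze.

Emit:
{"op": "jog_arm", "data": {
  "deltas": [
    {"hand": -1, "linear": [0.1, 0.1, 4], "twist": 0},
    {"hand": -1, "linear": [0.1, 0.1, 7.9], "twist": 0},
    {"hand": -1, "linear": [0.1, 0.1, 7.9], "twist": 0},
    {"hand": -1, "linear": [0.1, 0.1, 7.9], "twist": 0},
    {"hand": 0.1, "linear": [0.1, 0.1, 7.9], "twist": 0},
    {"hand": 0.3, "linear": [0.1, 0.1, 7.9], "twist": 0},
    {"hand": 0.6, "linear": [0.1, 0.1, 7.8], "twist": 0},
    {"hand": 1, "linear": [0.1, 0.1, 7.7], "twist": 0},
    {"hand": 1, "linear": [0.1, 0.1, 7.6], "twist": 0},
    {"hand": 1, "linear": [0.1, 0.1, 7.6], "twist": 0},
    {"hand": 1, "linear": [0.1, 0.1, 7.6], "twist": 0},
    {"hand": 1, "linear": [0.1, 0.1, 7.6], "twist": 0},
    {"hand": 1, "linear": [0.1, 0.1, 7.6], "twist": 0},
    {"hand": 1, "linear": [0.1, 0.1, 7.6], "twist": 0},
    {"hand": 1, "linear": [0.1, 0.1, 7.6], "twist": 0},
    {"hand": 1, "linear": [0.1, 0.1, 7.6], "twist": 0},
    {"hand": 1, "linear": [0.1, 0.1, 7.6], "twist": 0},
    {"hand": 1, "linear": [0.1, 0.1, 7.6], "twist": 0}
  ],
  "grip_force": 25
}}

```text
time_s: 6.68
position: [595.1, -112.6, 157.9]
tcp_rot: [2.199, 2.235, 0.004]
ft_force: [0.3, -1.1, 7.9]
opening: 34.1
```

Emit:
{"op": "jog_arm", "data": {
  "deltas": [
    {"hand": 1, "linear": [0, 0, 0], "twist": 0},
    {"hand": 1, "linear": [0, 0, 0], "twist": 0},
    {"hand": 0, "linear": [0, 0, 0], "twist": 0},
    {"hand": -1, "linear": [0, 0, 0], "twist": 0},
    {"hand": -1, "linear": [0, 0, 0], "twist": 0},
    {"hand": -1, "linear": [0, 0, 0], "twist": 0},
    {"hand": -1, "linear": [0, 0, 0], "twist": 0},
    {"hand": -1, "linear": [0, 0, 0], "twist": 0},
    {"hand": -1, "linear": [0, 0, 0], "twist": 0},
    {"hand": -1, "linear": [0, 0, -4], "twist": 0},
    {"hand": -1, "linear": [0, 0, -8], "twist": 0},
    {"hand": -1, "linear": [0, 0, -10], "twist": 0},
    {"hand": -1, "linear": [0, 0, -10], "twist": 0},
    {"hand": -1, "linear": [0, 0, -10], "twist": 0}
  ]
}}

```text
time_s: 7.85
position: [593.9, -111.7, 255.8]
tcp_rot: [2.201, 2.238, 0.003]
ft_force: [0.0, 0.3, -0.8]
opening: 85.5
```

Run:
```python
from h import *; import pickle
to([534.2,-23.3,240],90.93)
o=arm.observe()
c=snap('wrist','w3.png')
cv2.imwrite('pics/w3b.png',cv2.resize(c['frame'][:,:,::-1],None,fx=1.42,fy=1.42))
```

```text
linear [ 8.94 -5.82  1.56] twist 0.03 | xang 90.96 tilt z [ 0.003 -0.001 -1.   ] pos [ 593.9 -111.7  255.8] t 7.85 j [-0.186  0.28   0.204  1.492  0.    -0.203] F [ 0.   0.3 -0.8] op 85.5
```

View pics/w3b.png

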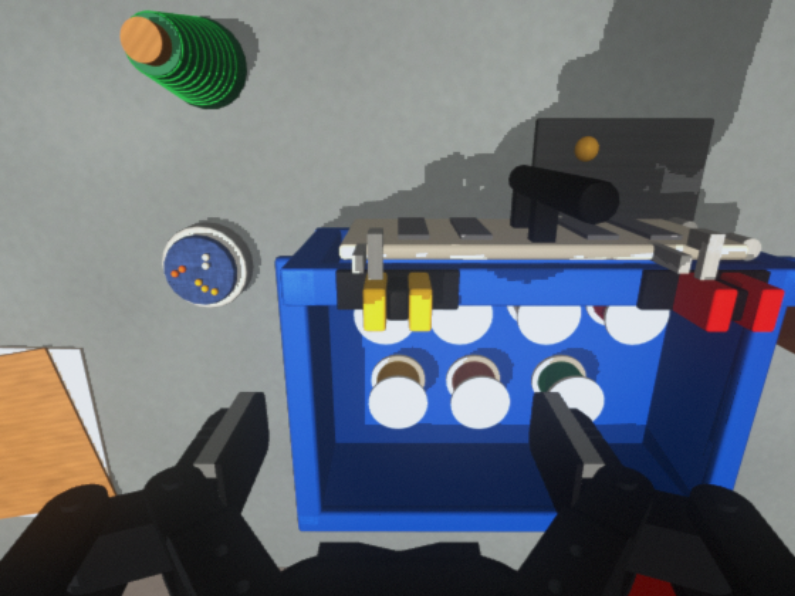

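Emit:
{"op": "jog_arm", "data": {
  "deltas": [
    {"hand": -1, "linear": [3, -2, 0], "twist": 0},
    {"hand": -1, "linear": [6, -4, 0], "twist": 0},
    {"hand": -1, "linear": [8.9, -5.8, 0], "twist": 0},
    {"hand": -1, "linear": [8.9, -5.8, 0], "twist": 0},
    {"hand": -1, "linear": [8.9, -5.8, 3], "twist": 0},
    {"hand": -1, "linear": [8.9, -5.8, 6], "twist": 0},
    {"hand": -1, "linear": [8.9, -5.8, 10.3], "twist": 0},
    {"hand": -1, "linear": [8.9, -5.8, 10.3], "twist": 0},
    {"hand": -1, "linear": [8.9, -5.8, 10.3], "twist": 0}
  ]
}}

```text
time_s: 8.65
position: [530.9, -23.5, 148.2]
tcp_rot: [-2.199, -2.236, 0.008]
ft_force: [0.6, -0.2, 1.5]
opening: 85.5
```

Run:
```python
from h import *; import pickle
to([534.2,-23.3,152],90.93)
c=snap('top','t3.png'); f=c['frame'][190:270,215:390,::-1]
cv2.imwrite('pics/t3c.png',cv2.resize(f,None,fx=4.5,fy=4.5,interpolation=cv2.INTER_CUBIC))
c=snap('wrist','w4.png')
cv2.imwrite('pics/w4b.png',cv2.resize(c['frame'][:,:,::-1],None,fx=1.42,fy=1.42))
```

```text
linear [ 0.02  0.33 -0.39] twist 0.03 | xang 90.96 tilt z [-0.008  0.    -1.   ] pos [530.9 -23.5 148.2] t 8.65 j [-0.044  0.157 -0.186  1.236 -0.    -0.061] F [ 0.6 -0.2  1.5] op 85.5
```

View pics/w4b.png

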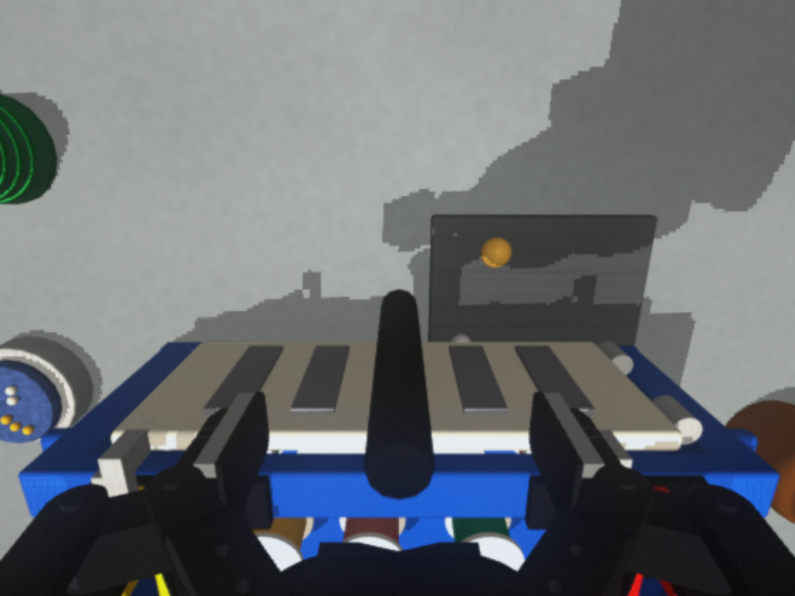

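The post sits centred between the open pads (u≈398). Closing on it now.

Emit:
{"op": "jog_arm", "data": {
  "deltas": [
    {"hand": -0.5, "linear": [0, 0.2, -0.3], "twist": 0},
    {"hand": 0.2, "linear": [0, 0.2, -0.3], "twist": 0},
    {"hand": 0.5, "linear": [0, 0.2, -0.3], "twist": 0},
    {"hand": 1, "linear": [0, 0.2, -0.3], "twist": 0},
    {"hand": 1, "linear": [0, 0.2, -0.3], "twist": 0},
    {"hand": 1, "linear": [0, 0.2, -0.3], "twist": 0},
    {"hand": 1, "linear": [0, 0.2, -0.3], "twist": 0},
    {"hand": 1, "linear": [0, 0.2, -0.3], "twist": 0},
    {"hand": 1, "linear": [0, 0.2, -0.3], "twist": 0},
    {"hand": 1, "linear": [0, 0.2, -0.3], "twist": 0},
    {"hand": 1, "linear": [0, 0.2, -0.3], "twist": 0},
    {"hand": 1, "linear": [0, 0.2, -0.3], "twist": 0}
  ],
  "grip_force": 60
}}

```text
time_s: 9.75
position: [535.9, -23.5, 154.9]
tcp_rot: [2.202, 2.239, 0.001]
ft_force: [-0.8, 1.0, 5.5]
opening: 18.3
```

Run:
```python
from h import *
to([534.2,-23.3,152],90.93)
# arc in tool axes: tool x=+y tote, tool y=+x tote
import math
for d in list(range(0,91,5)):
    th=math.radians(d); 
    rx,ry=-38,-130  # rel hinge tote
    x=rx*math.cos(th)+ry*math.sin(th); y=-rx*math.sin(th)+ry*math.cos(th)
    print(d,round((y-ry)/10,2),round((x-rx)/10,2))
```

```text
linear [ 0.03 -0.17  0.29] twist 0.03 | xang 90.96 tilt z [ 0.001  0.    -1.   ] pos [535.9 -23.5 154.9] t 9.75 j [-0.044  0.157 -0.171  1.242  0.    -0.061] F [-0.8  1.   5.5] op 18.3
0 0.0 0.0
5 0.38 -1.12
10 0.86 -2.2
15 1.43 -3.24
20 2.08 -4.22
25 2.82 -5.14
30 3.64 -5.99
35 4.53 -6.77
40 5.48 -7.47
45 6.49 -8.08
50 7.55 -8.6
55 8.66 -9.03
60 9.79 -9.36
65 10.95 -9.59
70 12.12 -9.72
75 13.31 -9.74
80 14.48 -9.66
85 15.65 -9.48
90 16.8 -9.2
```

Emit:
{"op": "jog_arm", "data": {
  "deltas": [
    {"hand": 1, "linear": [0.19, -0.56, 0], "twist": 2.5},
    {"hand": 1, "linear": [0.38, -1.12, 0], "twist": 5},
    {"hand": 1, "linear": [0.62, -1.66, 0], "twist": 7.5},
    {"hand": 1, "linear": [0.86, -2.2, 0], "twist": 10},
    {"hand": 1, "linear": [1.14, -2.72, 0], "twist": 12.5},
    {"hand": 1, "linear": [1.43, -3.24, 0], "twist": 15},
    {"hand": 1, "linear": [1.75, -3.73, 0], "twist": 17.5},
    {"hand": 1, "linear": [2.08, -4.22, 0], "twist": 20},
    {"hand": 1, "linear": [2.45, -4.68, 0], "twist": 22.5},
    {"hand": 1, "linear": [2.82, -5.14, 0], "twist": 25},
    {"hand": 1, "linear": [2.82, -5.14, 0], "twist": 25}
  ]
}}

```text
time_s: 10.67
position: [483.5, 3.7, 155.0]
tcp_rot: [2.635, 1.708, 0.001]
ft_force: [0.0, -3.5, 5.1]
opening: 18.5
```

Run:
```python
from h import *
to([534.2,-23.3,152],90.93)
c=snap('top','t4.png'); f=c['frame'][190:290,215:390,::-1]
cv2.imwrite('pics/t4c.png',cv2.resize(f,None,fx=4.5,fy=4.5,interpolation=cv2.INTER_CUBIC))
```

```text
linear [-0.39  5.73  0.3 ] twist -25.03 | xang 65.9 tilt z [ 0.001 -0.001 -1.   ] pos [483.5   3.7 155. ] t 10.6667 j [ 8.00e-03  5.80e-02 -2.82e-01  1.23e+00 -1.00e-03  4.29e-01] F [ 0.  -3.5  5.1] op 18.5
```

View pics/t4c.png

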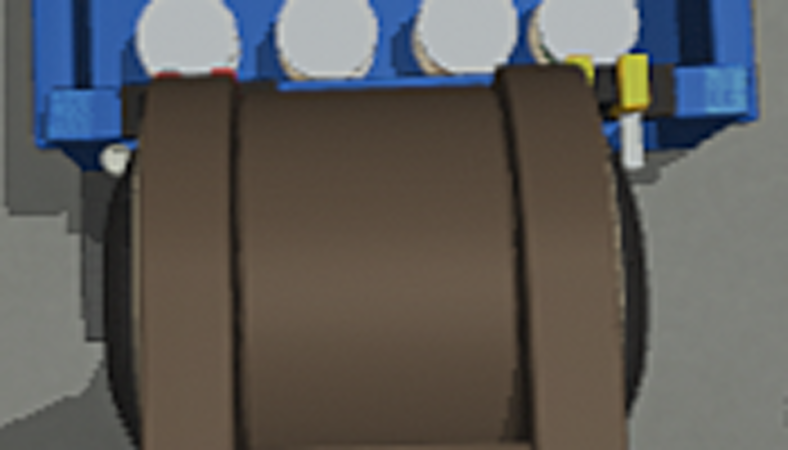

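Emit:
{"op": "jog_arm", "data": {
  "deltas": [
    {"hand": 1, "linear": [0.19, -0.56, 0], "twist": 2.5},
    {"hand": 1, "linear": [0.38, -1.12, 0], "twist": 5},
    {"hand": 1, "linear": [0.62, -1.66, 0], "twist": 7.5},
    {"hand": 1, "linear": [0.86, -2.2, 0], "twist": 10},
    {"hand": 1, "linear": [1.14, -2.72, 0], "twist": 12.5},
    {"hand": 1, "linear": [1.43, -3.24, 0], "twist": 15},
    {"hand": 1, "linear": [1.75, -3.73, 0], "twist": 17.5},
    {"hand": 1, "linear": [2.08, -4.22, 0], "twist": 20},
    {"hand": 1, "linear": [2.45, -4.68, 0], "twist": 22.5},
    {"hand": 1, "linear": [2.82, -5.14, 0], "twist": 25},
    {"hand": 1, "linear": [3.23, -5.57, 0], "twist": 27.5},
    {"hand": 1, "linear": [3.64, -5.99, 0], "twist": 30},
    {"hand": 1, "linear": [3.64, -5.99, 0], "twist": 30}
  ]
}}

```text
time_s: 11.8
position: [443.5, 61.2, 154.9]
tcp_rot: [2.987, 0.969, -0.001]
ft_force: [-3.7, -4.4, 9.2]
opening: 18.8
```

Run:
```python
from h import *
to([534.2,-23.3,152],90.93)
p=arm.observe()['position'][:2]-[570.1,107.3]; print(np.hypot(*p), np.degrees(np.arctan2(-38,-130)-0), p)
a=np.degrees(np.arctan2(p[1],p[0])); a0=np.degrees(np.arctan2(-130,-38)+.0162); print('gate',(a0-a)%360)
c=snap('scene','s4.png'); f=c['frame'][100:300,150:420,::-1]
cv2.imwrite('pics/s4c.png',cv2.resize(f,None,fx=2.9,fy=2.9,interpolation=cv2.INTER_CUBIC))
```

```text
linear [ 2.39 12.16  0.3 ] twist -54.99 | xang 35.94 tilt z [ 0.    -0.001 -1.   ] pos [443.5  61.2 154.9] t 11.8 j [ 1.380e-01 -8.000e-03 -3.500e-01  1.229e+00 -1.000e-03  1.082e+00] F [-3.7 -4.4  9.2] op 18.8
134.78884660240533 -163.70595254340108 [-126.64520054  -46.1413735 ]
gate 54.61565389055849
```

View pics/s4c.png

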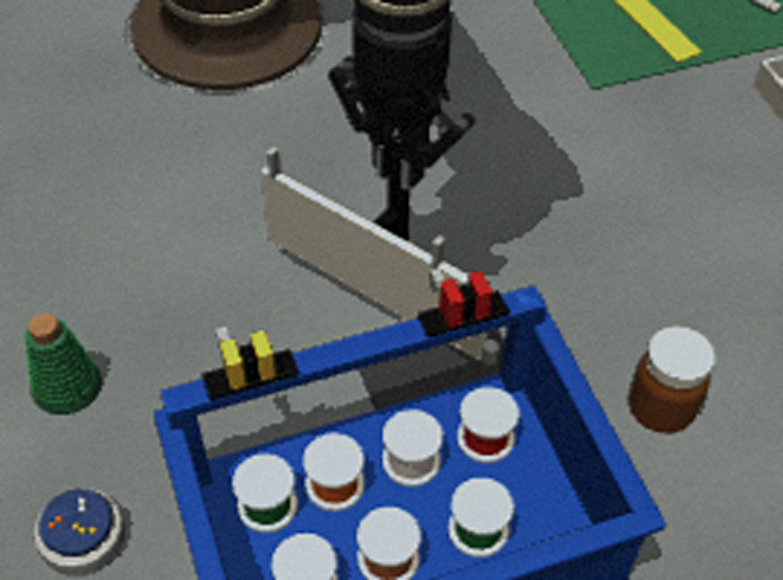

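The gate is swinging with the gripper at about 55°, the post is still held, and the loose objects haven't moved. Continuing to about square.

Emit:
{"op": "jog_arm", "data": {
  "deltas": [
    {"hand": 1, "linear": [0.19, -0.56, 0], "twist": 2.5},
    {"hand": 1, "linear": [0.38, -1.12, 0], "twist": 5},
    {"hand": 1, "linear": [0.62, -1.66, 0], "twist": 7.5},
    {"hand": 1, "linear": [0.86, -2.2, 0], "twist": 10},
    {"hand": 1, "linear": [1.14, -2.72, 0], "twist": 12.5},
    {"hand": 1, "linear": [1.43, -3.24, 0], "twist": 15},
    {"hand": 1, "linear": [1.75, -3.73, 0], "twist": 17.5},
    {"hand": 1, "linear": [2.08, -4.22, 0], "twist": 20},
    {"hand": 1, "linear": [2.45, -4.68, 0], "twist": 22.5},
    {"hand": 1, "linear": [2.82, -5.14, 0], "twist": 25},
    {"hand": 1, "linear": [3.23, -5.57, 0], "twist": 27.5},
    {"hand": 1, "linear": [3.64, -5.99, 0], "twist": 30},
    {"hand": 1, "linear": [3.64, -5.99, 0], "twist": 30},
    {"hand": 1, "linear": [3.64, -5.99, 0], "twist": 30},
    {"hand": 1, "linear": [3.64, -5.99, 0], "twist": 30},
    {"hand": 1, "linear": [3.64, -5.99, 0], "twist": 30},
    {"hand": 1, "linear": [3.64, -5.99, 0], "twist": 30}
  ]
}}

```text
time_s: 13.27
position: [437.5, 130.7, 154.9]
tcp_rot: [3.137, 0.165, -0.001]
ft_force: [-5.3, -2.9, 9.6]
opening: 18.2
```

Run:
```python
from h import *
to([534.2,-23.3,152],90.93)
p=arm.observe()['position'][:2]-[570.1,107.3]; print(np.hypot(*p))
a=np.degrees(np.arctan2(p[1],p[0])); a0=np.degrees(np.arctan2(-130,-38)+.0162); print('gate',(a0-a)%360)
c=snap('scene','s5.png'); f=c['frame'][100:300,150:420,::-1]
cv2.imwrite('pics/s5c.png',cv2.resize(f,None,fx=2.9,fy=2.9,interpolation=cv2.INTER_CUBIC))
```

```text
linear [ 8.   16.33  0.29] twist -84.9 | xang 6.03 tilt z [-0.001 -0.001 -1.   ] pos [437.5 130.7 154.9] t 13.2667 j [ 2.910e-01  1.000e-02 -3.320e-01  1.230e+00 -1.000e-03  1.756e+00] F [-5.3 -2.9  9.6] op 18.2
134.63349973435578
gate 84.66133668235318
```

View pics/s5c.png

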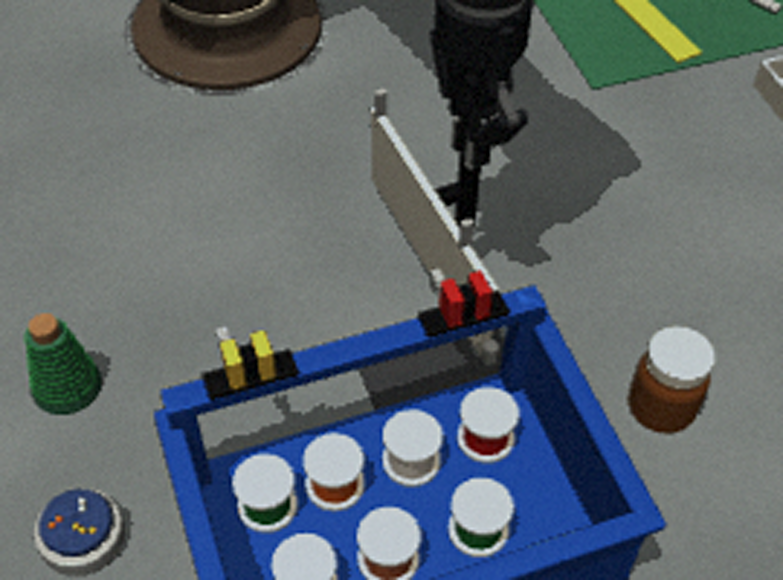

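The gate stands about 85° open with the post in the grip (opening 18 mm). Both catches are closed and the loose objects are where they were, so I'm handing in.

```bash
python3 -c "
from h import *
print(abs(arm.observe()['qvel']).max()); print(arm.hand_in())"
```

```text
0.002927313209957736
the job is handed in; nothing more can be done
None
```

I opened the tote and handed the job in at about 13 s, with the gripper still holding the gate open; no verdict came back. I squeezed the red catch home first and then the yellow, with the gate shut both times. Then I gripped the black post at 60 N and swung the gate past its detent.

**Gate:** it stood about 84.7° (1.48 rad) open, worked out from the tool position. The arm was still, and the fingers read 18 mm on the 20 mm post.

**Catches:** the last picture shows both closed. The fingers read about 34 mm on each catch, against 36 mm nominal when fully home. They also read about 1.7 mm low on the post, so I took this as a reading offset.

**Loose objects:** the thread cone, button jar and pin tin look upright and unmoved in the last picture. I judged that by eye and did not measure it.

**Forces:** the sampled wrist force stayed under about 12 N. While squeezing and gripping, the tool was pushed up a few millimetres, with about 5 to 9 N upward, probably from the pads swinging forward. This did no visible harm.

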